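# Strip a stuck sample cup off its liner

## Task

The steel sample cup is stuck upside down over its wide-footed liner. Slide the pair together along the bench into the middle of the low two-rail separator, so that the liner's foot is under both rails, then lift the cup straight off while the rails hold the liner down. Stand the cup gently, mouth down as it is, in the grey drip tray and leave the liner in the separator.

Things in the scene. Friction and masses are not known exactly. Their poses are not given: they have to be found in the camera images.
- cup: Rigid steel cup, outer 58 mm diameter, 90 mm tall, 3 mm wall, 140 to 220 g, upside down over the liner: rim 13 mm, closed top 103 mm above the bench. Origin: centre of the rim plane (underside); z up to the closed end. Grip across the diameter, any yaw, best within 30 mm of its top. A look-alike cup that stands alone without a foot is not meant.
- liner: Aluminium cylinder 48 mm diameter, 99 mm tall inside the cup, on a round foot 96 mm wide, 5 mm thick, that shows below it and slides easily on the bench. Origin: centre of foot underside; z up. 0.19 kg. A rubber band 60 mm up drags on the cup with 5 to 10 N, so the liner rises with it unless held; drag ends after 50 mm of lift, cup clear after 90 mm.
- separator: Fixed steel fixture: two parallel inverted-L rails, 110 mm long, open at both ends; the foot enters from either. Origin: on the bench, middle of the passage; x along the passage, y across. 116 mm between side walls; lips overhang inwards, leaving a 76 mm slot; lip underside 11 mm, top 15 mm above the bench.
- tray: Fixed empty grey plastic drip tray, 190 mm (its x) by 170 mm (its y), 18 mm tall, 5 mm walls and floor. Origin: centre of its underside; z up. It stands on one side of the separator, the stuck pair on the other; which side varies.
Things that resemble listed ones, but are neither listed nor needed, are in the scene too. Leave any blue or red look-alike of the cup alone.

How it is judged:
On the way, in this order (a step that is already met when the one before it is completed fails the run):
1. the pair, still nested, stands in the separator: the liner within 25 mm of its middle and down on the bench (horizontal distance between liner and separator below 0.025 m and height (world z) of liner below 0.012 m and z of cup in the frame of liner below 0.03 m), for 0.1 s.
2. the cup is lifted clear of the liner, which stays in the separator (height (world z) of cup above 0.1 m and height (world z) of liner below 0.012 m and horizontal distance between liner and separator below 0.03 m), for 0.1 s.
At the end, for the whole second after the job is handed in: Cup mouth down on the tray floor (rim under 12 mm above tray underside, tilt under 10 deg, within 70 mm in x and 60 mm in y of tray centre); liner flat on the bench (under 12 mm up, tilt under 10 deg) within 30 mm of the separator's middle; both at rest (z of cup in the frame of tray between 0 and 0.012 m and x of cup in the frame of tray between -0.07 and 0.07 m and y of cup in the frame of tray between -0.06 and 0.06 m and angle between each of cup, liner's own z axis and vertical below 0.17 rad and linear speed of each of cup, liner below 0.02 m/s and horizontal distance between liner and separator below 0.03 m and height (world z) of liner below 0.012 m); the robot touches nothing.
It fails at once if the liner is dragged up off the bench, more than 30 mm (height (world z) of liner above 0.03 m).
It fails at once if the cup is dropped or flung into the tray: faster than 0.5 m/s within 60 mm above the bench there (linear speed of cup above 0.5 m/s and height (world z) of cup below 0.06 m and horizontal distance between cup and tray below 0.08 m).
It also fails if it takes over 58 s, if anything falls off the work surface, if the arm or the gripper's body presses on something with over 40 N, if the wrist force passes 120 N, or if a joint passes its speed limit or range.

## Robot

A 7-joint arm with a two-finger parallel gripper is mounted at the origin on the work surface. World frame = base frame: x ahead of the robot, y to its left, z up, the work surface at z = 0. Lengths are in m, angles in rad, forces in N, time in s.
With the tool pointing down it reaches from about 0.4 to 0.85 m from the base axis. Payload 6.9 kg.
Tool frame: the origin (TCP) lies midway between the tips of the shut fingers; the grasp point (between the pads) lies behind it (ctrl.pinch_z is the z of the grasp point in the tool frame, in m); z points along the fingers, y is the line along which they close (so a half turn about z gives the same grasp; the last joint's range is limited). The gripper opens to 85 mm and grips with 20 to 120 N. Pads are 22 mm wide; open, the fingers measure 114 mm over their backs; the gripper's body (76 mm by 85 mm) begins 54 mm behind the grasp point. The pads swing forward as they close: fully open they stand 13 mm farther back than shut.
Start: joints at [-1.032, 0.507, -0.238, 1.5, 0.126, 1.149, -0.155], TCP at [0.262, 0.567, 0.231] pointing down, gripper open.
Joint ranges: [-3.08, 3.08], [-0.24, 2.05], [-1.43, 1.35], [0, 2.5], [-1.52, 4.66], [0.17, 1.96], [-2.89, 2.89]. Speed limits (rad/s): [2.39, 2.39, 3.14, 3.14, 3.14, 3.14, 3.14].

## Interface

Orientations are given as a unit quaternion [w, x, y, z].
In Python, from station import ctrl, get_state, vision, ticket, models gives the robot as it stands. Calls block until the motion is done:
- ctrl.movep(position, orientation): joint-space move of the TCP to a pose.
- ctrl.movel(position, frame=None, max_speed=0.15): straight line of the TCP; frame=None keeps the orientation; max_speed is the mean speed in m/s.
- ctrl.set_joints(angles): joint-space move.
- ctrl.ungrasp() and ctrl.close_gripper(force=None): open the fingers fully, or close them until they stop; force is the grip in N (None keeps the last).
- ctrl.pause(seconds).
- ctrl.ik(position, orientation): joint angles nearest the present ones, or None.
- get_state(): the state.
- vision.grab_frame(name): name is "side" or "top"; returns (picture, depth): 400x640x3 uint8, blue, green, red; 400x640 float32, m along the optical axis (not along the pixel's ray), 0 where there is no reading.
- vision.camera_info(name): a dict with "mtx" (3x3 intrinsics, pixels), "R" (3x3) and "t" (3): a world point X has camera coordinates R X + t. Camera axes: x right, y down, z forward; pixel columns grow to the right and rows downward; lengths in m; the calibration is good to about 2 mm. A picture is of the moment at which its call begins. camera_info takes no time and is no camera call.
A pose or a line that the arm cannot do raises ctrl.Unreachable and nothing moves.
- ticket.close_job(): hands the job in; it is judged then, once.
Trained networks look in the newest picture that a camera, given by its name, has taken for a name from the list of things; names that differ only in an ending like _2 or _b are one class to them, and where a whole thing is asked for, a point or a joint stands for the part that bears it (a point fixed in the world has none). Each returns a list of dicts, best first, with "p" (0 to 1); they miss things now and then, are a little off and sometimes report something else, mostly with a low value. They report only what shows in the picture. A call takes as long as a camera call. They do not tell look-alikes from the thing itself.
- models.recognise(camera, target): "point" ([column, row] in pixels, amid what is visible of it).
- models.masks_of(camera, target): "mask" (400x640 bool, what is visible of it) and "point" ([column, row] in pixels, amid what is visible of it).
The state is a dict: "time": time; "qpos": joint angles; "qd": joint speeds; "tau": joint torques, N m; "tcp_pos": TCP position; "eef_rot": TCP orientation; "contact_force": force on the tool from outside, world axes, zero at the start; "wrist_torque": the same for the moment, N m; "width": finger opening in m; "gripper_force": force on a finger pad.
Only numpy, scipy, OpenCV 4.12 (cv2) and the standard library are available. Lean on these libraries where they do the work, as an engineer would, in place of code of your own. Each camera call takes 0.05 s, during which the arm holds its last target. There are 200 camera calls.

## Working session

There is one attempt and no reset: what is moved stays moved. The work goes in short steps, each a Python script; the robot and the scene stay as the last script left them, time stands still between calls to the robot, and variables do not carry over. Pictures are saved under pics/ and viewed, at most 10 in all, crops included, and the job is handed in when it is done.

```bash
mkdir -p pics; python3 - <<'E'
from station import ctrl,get_state,vision,models
import cv2,numpy as np
s=get_state();print(s['time'],s['eef_rot'],s['width'],ctrl.pinch_z)
for c in('top','side'):
    p,d=vision.grab_frame(c);cv2.imwrite(f'pics/{c}0.png',p);np.save(f'pics/{c}0.npy',d)
    i=vision.camera_info(c);K,R,t=[np.array(i[k]) for k in('mtx','R','t')]
    print(c,'cam at',-R.T@t)
    for n in('cup','liner','separator','tray'):
        for o in models.masks_of(c,n):
            m=o['mask']&(d>0);v,u=np.nonzero(m);z=d[m]
            X=(np.c_[(u-K[0,2])/K[0,0]*z,(v-K[1,2])/K[1,1]*z,z]-t)@R
            print(n,round(o['p'],2),np.round(o['point']),len(z),*(np.round(np.percentile(X,q,axis=0),3) for q in(2,50,98)))
E
```

```text
0.0 [-1.83539398e-04  2.14717996e-01  9.76675710e-01 -8.39890269e-04] 0.08503880999305699 -0.0187
top cam at [0.36945074 0.08901865 0.93873524]
cup 0.98 [204. 185.] 786 [0.541 0.28  0.019] [0.563 0.303 0.102] [0.594 0.335 0.106]
cup 0.68 [145. 181.] 902 [0.56  0.422 0.006] [0.582 0.44  0.088] [0.612 0.475 0.093]
cup 0.67 [161. 239.] 829 [0.42  0.375 0.01 ] [0.446 0.392 0.089] [0.472 0.427 0.093]
separator 0.66 [328. 181.] 1545 [ 0.531 -0.107 -0.   ] [0.594 0.015 0.013] [0.657 0.062 0.018]
side cam at [ 7.73596188e-04 -6.53437728e-01  1.12916139e+00]
cup 0.93 [228. 144.] 555 [0.42  0.371 0.001] [0.442 0.383 0.064] [0.472 0.424 0.092]
cup 0.89 [284. 141.] 564 [0.542 0.277 0.015] [0.56  0.29  0.079] [0.592 0.329 0.105]
cup 0.61 [263. 117.] 551 [ 0.56   0.418 -0.   ] [0.582 0.431 0.063] [0.614 0.536 0.092]
liner 0.68 [281. 159.] 319 [ 0.523  0.26  -0.002] [0.555 0.286 0.004] [0.615 0.343 0.012]
separator 0.85 [365. 221.] 1036 [ 0.531 -0.107 -0.003] [ 0.596 -0.063  0.01 ] [0.661 0.06  0.018]
tray 0.72 [403. 287.] 4682 [ 0.447 -0.367 -0.   ] [ 0.546 -0.277  0.005] [ 0.649 -0.184  0.019]
```

View pics/top0.png

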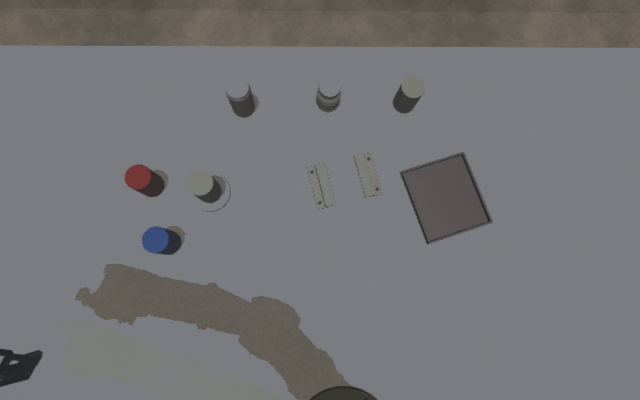

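View pics/side0.png

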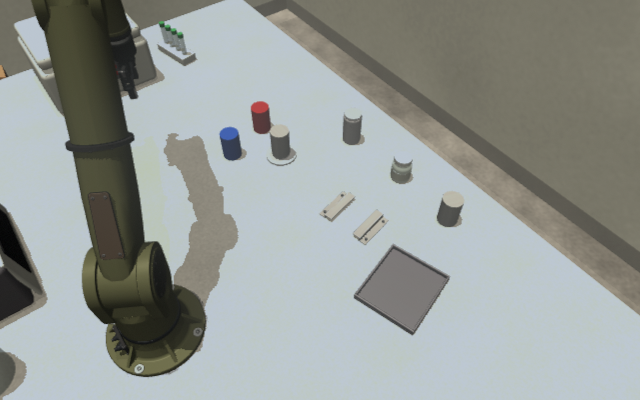

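The footed steel cup is at top (204,185) / side (280,142). The red cup is at top (145,181), the blue at (161,239), a lone grey cup without a foot at (411,95), and jars at (241,95) and (329,93). Only (204,185) stands on a wide foot, so it fits. The separator rails are at (320,186) and (368,175), and the tray is at (446,198). Next I'll confirm with a crop and measure the poses.

```bash
cat > h.py <<'E'
import cv2,numpy as np
from station import ctrl,get_state,vision
def cloud(c,d):
    i=vision.camera_info(c);K,R,t=[np.array(i[k]) for k in('mtx','R','t')]
    v,u=np.mgrid[:400,:640];X=np.dstack([(u-K[0,2])/K[0,0]*d,(v-K[1,2])/K[1,1]*d,d]);X=(X-t)@R
    X[d==0]=np.nan;return X
def sel(X,x,y,z):
    P=X.reshape(-1,3);m=np.all([(P[:,k]>r[0])&(P[:,k]<r[1]) for k,r in enumerate((x,y,z))],axis=0);return P[m]
E
python3 - <<'E'
from h import *
a=cv2.imread('pics/top0.png')[140:260,120:280];b=cv2.imread('pics/side0.png')[90:210,210:370]
a,b=[cv2.resize(q,None,fx=2.4,fy=2.4,interpolation=cv2.INTER_CUBIC) for q in(a,b)]
cv2.imwrite('pics/crop.png',cv2.convertScaleAbs(np.hstack([a,b]),alpha=1.4))
for c in('top','side'):
    X=cloud(c,np.load(f'pics/{c}0.npy'));f=lambda P:cv2.minAreaRect((P[:,:2]*1000).astype(np.float32))
    P=sel(X,(.5,.65),(.24,.36),(.096,.115));print(c,'cuptop',len(P),cv2.minEnclosingCircle(P[:,:2].astype(np.float32)),P.mean(0))
    P=sel(X,(.48,.66),(.22,.36),(.0035,.012));print('foot',len(P),cv2.minEnclosingCircle(P[:,:2].astype(np.float32)))
    P=sel(X,(.5,.7),(-.13,.1),(.009,.025));print('sep',len(P),f(P),np.median(P[:,2]))
    for n,r in(('L',(-.02,.1)),('R',(-.13,-.02))):
        Q=sel(X,(.5,.7),r,(.009,.025));print(n,len(Q),f(Q))
    P=sel(X,(.4,.7),(-.42,-.13),(.012,.03));print('tray',len(P),f(P))
E
```

```text
top cuptop 542 ((0.5693038702011108, 0.30883750319480896), 0.029360082000494003) [0.56841707 0.30838229 0.10299677]
foot 496 ((0.568694531917572, 0.2904735803604126), 0.0984690710902214)
sep 888 ((592.7852783203125, -14.571380615234375), (110.65187072753906, 142.9926300048828), 12.905305862426758) 0.01500980898609158
L 452 ((581.756591796875, 35.3133544921875), (109.86071014404297, 40.70485305786133), 12.750178337097168)
R 436 ((605.7272338867188, -70.9229507446289), (110.54935455322266, 26.625747680664062), 13.782146453857422)
tray 678 ((548.298828125, -272.4962463378906), (190.26446533203125, 171.40805053710938), 16.99651527404785)
side cuptop 219 ((0.5696158409118652, 0.3072534203529358), 0.03356282040476799) [0.56916209 0.30527139 0.10135119]
foot 194 ((0.5635567307472229, 0.2977374792098999), 0.08688085526227951)
sep 559 ((596.2655639648438, -28.514572143554688), (112.39405059814453, 141.2887420654297), 12.465977668762207) 0.013753734355491588
L 270 ((584.7506103515625, 26.223953247070312), (111.4692611694336, 28.89476776123047), 13.095377922058105)
R 289 ((607.450439453125, -78.02784729003906), (111.92296600341797, 36.01557922363281), 14.788856506347656)
tray 599 ((548.65576171875, -274.7532653808594), (194.92640686035156, 170.51461791992188), 16.77895736694336)
```

View pics/crop.png

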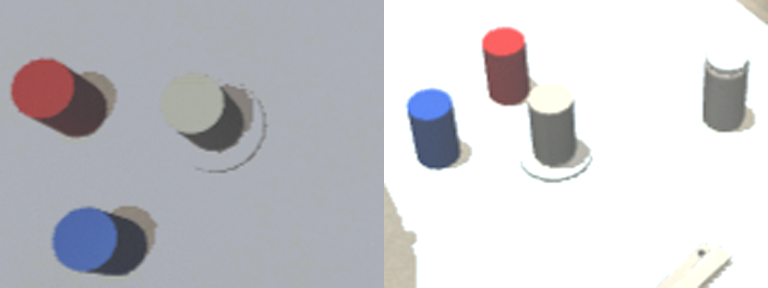

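The crop confirms it: the grey cup at (204,185) has the white foot beneath it, and the red and blue cups have none. Next I'll measure the slot across the rails more carefully.

```bash
python3 - <<'E'
from h import *
a=np.radians(13.2);e=np.array([np.cos(a),np.sin(a)]);n=np.array([-e[1],e[0]]);o=np.array([.594,-.017])
for c in('top','side'):
    X=cloud(c,np.load(f'pics/{c}0.npy'))
    P=sel(X,(.5,.7),(-.14,.11),(.004,.03));v=(P[:,:2]-o)@n;u=(P[:,:2]-o)@e
    m=P[:,2]>.0115
    print(c,'u',np.percentile(u[m],[1,99]))
    for lo in np.arange(-.1,.1,.004):
        k=(v>=lo)&(v<lo+.004)
        if k.sum():print(round(lo,3),k.sum(),np.round(np.percentile(P[k,2],[10,50,90]),4),end='; ')
    print()
    for s in(1,-1):
        k=m&(s*v>0);
        # yaw from inner edge
        bins=[ (b, (s*v[k&(abs(u-b)<.006)]).min()) for b in np.arange(-.045,.05,.015)]
        print(s,np.round(np.percentile(s*v[k],[1,3,50,97,99]),4),'inner',np.round(bins,4)[:,1])
E
python3 -c "
import cv2;a=cv2.imread('pics/top0.png')[140:225,290:405];b=cv2.imread('pics/side0.png')[170:255,300:415]
import numpy as np;cv2.imwrite('pics/sep.png',cv2.resize(np.hstack([a,b]),None,fx=3.4,fy=3.4,interpolation=cv2.INTER_CUBIC))"
```

```text
top u [-0.05422669  0.05360477]
-0.092 1 [0.0044 0.0044 0.0044]; -0.088 11 [0.0042 0.0045 0.0055]; -0.084 20 [0.0041 0.0049 0.006 ]; -0.08 19 [0.0044 0.0049 0.0065]; -0.076 21 [0.004  0.0046 0.006 ]; -0.072 11 [0.0044 0.0049 0.0055]; -0.068 63 [0.0122 0.0148 0.0165]; -0.064 72 [0.0125 0.0151 0.0166]; -0.06 68 [0.012  0.0148 0.0173]; -0.056 69 [0.0128 0.015  0.0173]; -0.052 75 [0.013  0.0154 0.0167]; -0.048 67 [0.0124 0.0149 0.0168]; -0.044 30 [0.0125 0.0147 0.0169]; -0.028 1 [0.0041 0.0041 0.0041]; -0.02 1 [0.0045 0.0045 0.0045]; -0.016 1 [0.0045 0.0045 0.0045]; -0.008 1 [0.0043 0.0043 0.0043]; -0.004 1 [0.0052 0.0052 0.0052]; 0.0 1 [0.0045 0.0045 0.0045]; 0.004 1 [0.0042 0.0042 0.0042]; 0.008 1 [0.0052 0.0052 0.0052]; 0.012 1 [0.0041 0.0041 0.0041]; 0.016 3 [0.0042 0.0045 0.0047]; 0.02 1 [0.0043 0.0043 0.0043]; 0.028 1 [0.0048 0.0048 0.0048]; 0.032 48 [0.0131 0.0152 0.0171]; 0.036 72 [0.0127 0.0148 0.0168]; 0.04 69 [0.0127 0.015  0.0167]; 0.044 72 [0.0132 0.015  0.0171]; 0.048 66 [0.0128 0.0153 0.0168]; 0.052 73 [0.0127 0.0151 0.0163]; 0.056 64 [0.0063 0.0143 0.0169]; 0.06 18 [0.004
[... 1310 characters left out ...]
049 0.0057 0.0064]; 0.024 3 [0.0046 0.0046 0.0049]; 0.028 16 [0.0116 0.0135 0.0178]; 0.032 51 [0.0083 0.0131 0.0169]; 0.036 42 [0.0103 0.0144 0.0166]; 0.04 45 [0.0116 0.0137 0.0166]; 0.044 36 [0.0103 0.0143 0.016 ]; 0.048 44 [0.01   0.0134 0.0162]; 0.052 43 [0.0111 0.0135 0.0157]; 0.056 8 [0.0055 0.01   0.0122]; 0.06 6 [0.0049 0.0057 0.0071]; 0.064 12 [0.0042 0.0051 0.0086]; 0.068 10 [0.0044 0.0053 0.0075]; 0.072 8 [0.0041 0.0048 0.0052]; 0.076 2 [0.0048 0.005  0.0053]; 0.092 1 [0.0058 0.0058 0.0058]; 
1 [0.0305 0.0316 0.0434 0.0548 0.0558] inner [0.0317 0.0298 0.0318 0.0304 0.0316 0.0297 0.0307]
-1 [0.0461 0.0465 0.0587 0.0697 0.0708] inner [0.0456 0.0464 0.0462 0.0457 0.0461 0.0479 0.0466]
```

View pics/sep.png

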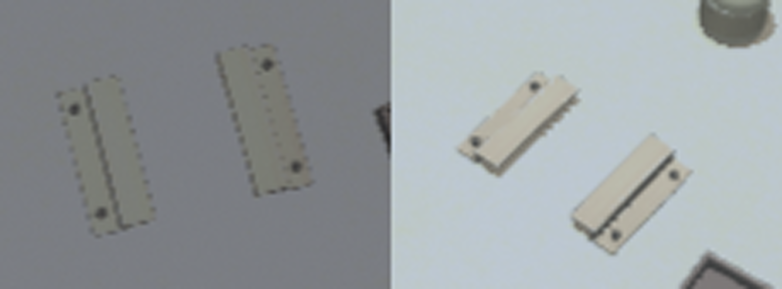

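```bash
python3 - <<'E'
from h import *
q=get_state()['eef_rot']
ctrl.movep([.5694,.308,.17],q)
ctrl.movel([.5694,.308,.064],max_speed=.12)
ctrl.close_gripper(60)
s=get_state();print(s['time'],s['tcp_pos'],s['width'],s['gripper_force'],s['contact_force'])
for p in([.455,.085,.064],[.453,-.056,.064]):
    ctrl.movel(p,max_speed=.12);s=get_state();print(s['time'],np.round(s['tcp_pos'],4),s['width'],s['contact_force'])
p,d=vision.grab_frame('side');cv2.imwrite('pics/side1.png',p)
p,d=vision.grab_frame('top');cv2.imwrite('pics/top1.png',p)
X=cloud('top',d);P=sel(X,(.36,.55),(-.15,.05),(.0025,.009));print(len(P),np.percentile(P,[1,99],axis=0) if len(P) else '')
cv2.imwrite('pics/v1.png',np.hstack([cv2.resize(cv2.imread('pics/side1.png')[120:320,220:460],(400,333)),cv2.resize(p[140:340,240:480],(400,333))]))
E
```

```text
3.4167 [0.57003826 0.30839147 0.06525985] 0.05707088513386681 64.01125989854336 [-0.13142735 -0.21804625  5.86290134]
5.6583 [0.4569 0.0859 0.0652] 0.0570838536418786 [1.3170157  3.27684457 9.05586121]
6.9833 [ 0.4543 -0.0559  0.0651] 0.056979800909369833 [-0.70819576  1.0214203  11.12451002]
556 [[ 0.36517921 -0.13918563  0.00252014]
 [ 0.54720792  0.04826954  0.00812674]]
```

View pics/v1.png

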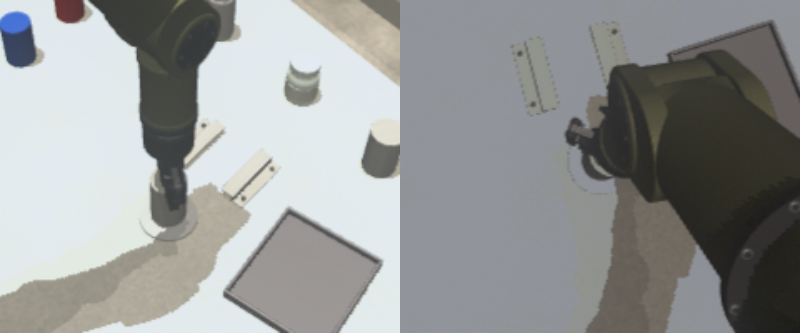

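The pair moved together and its foot is on the bench, in front of the near entrance. Now I slide it in.

```bash
python3 - <<'E'
from h import *
a=np.radians(13.2);e=np.array([np.cos(a),np.sin(a)]);c=np.array([.595,-.023])
for u in(-.09,-.045,0):
    ctrl.movel([*(c+u*e),.064],max_speed=.07);s=get_state();print(s['time'],np.round(s['tcp_pos'],4),s['width'],s['contact_force'])
    if np.hypot(*s['contact_force'][:2])>15: break
ctrl.pause(.3)
for n in('side','top'):
    p,d=vision.grab_frame(n);cv2.imwrite(f'pics/{n}2.png',p)
a=cv2.imread('pics/side2.png')[150:270,280:430];b=cv2.imread('pics/top2.png')[130:250,270:420]
cv2.imwrite('pics/v2.png',cv2.resize(np.hstack([a,b]),None,fx=2.6,fy=2.6,interpolation=cv2.INTER_CUBIC))
E
```

```text
8.0333 [ 0.5071 -0.0443  0.0651] 0.05670740809601069 [-3.43697795 -1.92556874 14.99282489]
8.825 [ 0.5515 -0.0339  0.0652] 0.057218125027000265 [-1.45978268 -1.98720399 11.73489287]
9.6167 [ 0.5954 -0.0236  0.0652] 0.05706992436051437 [-2.23234016 -0.95686013  9.90541574]
```

View pics/v2.png

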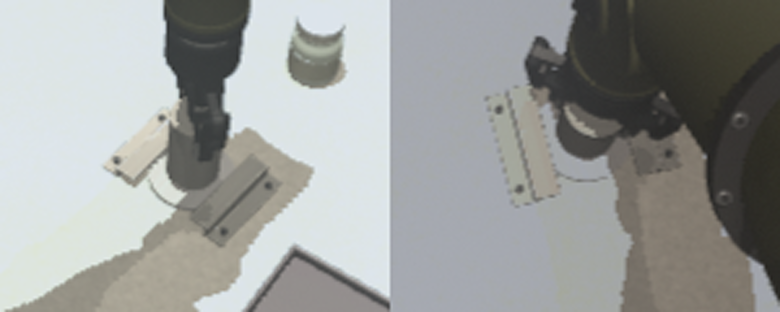

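The pair is centred. The foot's front arc disappears under both lips, just inside the near rail ends. Now I lift the cup.

```bash
python3 - <<'E'
from h import *
x,y=.595,-.023
for z in(.076,.09,.11,.14,.185,.215):
    ctrl.movel([x,y,z],max_speed=.05);s=get_state();print(s['time'],np.round(s['tcp_pos'],4),s['width'],s['contact_force'])
ctrl.pause(.2)
for n in('side','top'):
    p,d=vision.grab_frame(n);cv2.imwrite(f'pics/{n}3.png',p)
a=cv2.imread('pics/side3.png')[90:270,260:440];b=cv2.imread('pics/top3.png')[100:280,260:440]
cv2.imwrite('pics/v3.png',cv2.resize(np.hstack([a,b]),None,fx=2.2,fy=2.2,interpolation=cv2.INTER_CUBIC))
E
```

```text
10.4083 [ 0.595  -0.0231  0.076 ] 0.057271436457875156 [ 0.31301905  0.18536738 -3.92565122]
10.8417 [ 0.5956 -0.023   0.0908] 0.05722882804373407 [ 0.70745044 -0.16879371 -3.50481844]
11.3917 [ 0.5955 -0.023   0.1108] 0.05732021628549918 [ 1.10263384  0.58683572 -3.30023373]
12.1417 [ 0.5949 -0.023   0.1401] 0.0568935735175845 [ 0.18062299  0.17906892 -1.56866289]
13.1917 [ 0.5948 -0.023   0.1847] 0.05703201633523317 [-0.718381   -0.38702916 -1.38753073]
13.9417 [ 0.5948 -0.023   0.2149] 0.05692939707834173 [ 0.152029    0.65759878 -1.46325502]
```

View pics/v3.png

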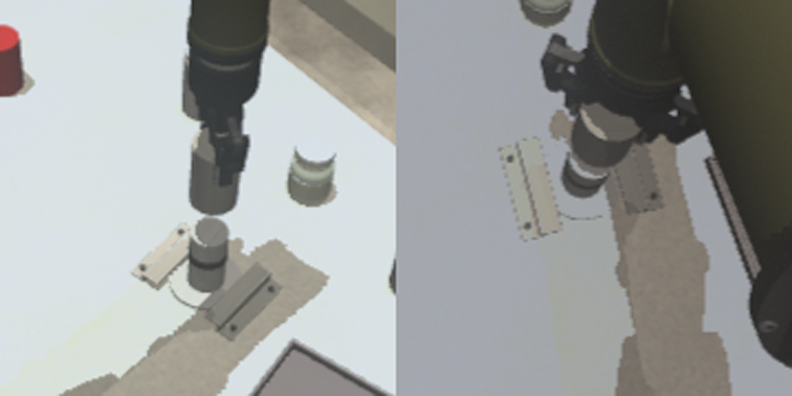

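The cup is clear. The liner, with its rubber band showing, stands between the rails. Now I carry the cup to the tray and lower it under force watch.

```bash
python3 - <<'E'
from h import *
x,y=.5485,-.2735
ctrl.movel([x,y,.215],max_speed=.12)
ctrl.movel([x,y,.08],max_speed=.08);ctrl.pause(.3);f0=get_state()['contact_force'][2]
for z in np.arange(.074,.050,-.0015):
    ctrl.movel([x,y,z],max_speed=.02);s=get_state();f=s['contact_force'][2]-f0
    if f>3: break
print(s['time'],s['tcp_pos'],f,s['width'])
ctrl.ungrasp();ctrl.pause(.3)
ctrl.movel([x,y,.24],max_speed=.1);ctrl.movel([.42,-.13,.28],max_speed=.15)
q=get_state();j=np.array(q['qpos']);
ctrl.movep([.35,.4,.3],q['eef_rot']);ctrl.pause(.5)
for n in('side','top'):
    p,d=vision.grab_frame(n);cv2.imwrite(f'pics/{n}4.png',p);X=cloud(n,d)
    for nm,r in(('cup',((.45,.65),(-.37,-.17),(.08,.13))),('liner',((.53,.66),(-.09,.05),(.09,.12)))):
        P=sel(X,*r);print(n,nm,len(P),P.mean(0) if len(P) else '',get_state()['time'])
a=cv2.imread('pics/side4.png')[110:340,280:510];b=cv2.imread('pics/top4.png')[60:290,290:520]
cv2.imwrite('pics/v4.png',cv2.resize(np.hstack([a,b]),None,fx=1.7,fy=1.7))
E
```

```text
22.1 [ 0.54862838 -0.27357978  0.0572457 ] 10.30955656871873 0.05704344556007125
side cup 451 [ 0.54555542 -0.27655497  0.09315637] 28.7333
side liner 222 [ 0.59334204 -0.02554036  0.09744752] 28.7333
top cup 547 [ 0.54641496 -0.27012644  0.09379625] 28.7833
top liner 358 [ 0.59293119 -0.02128009  0.09870189] 28.7833
```

View pics/v4.png

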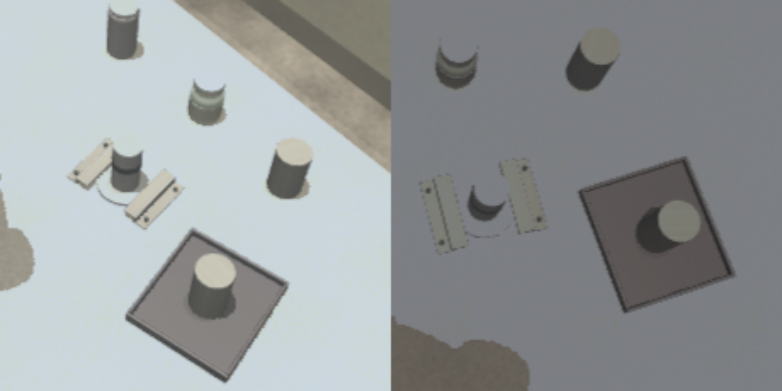

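The cup stands upright mid-tray with its top at 94 mm (expected 95). The liner is upright in the middle of the separator with its top at 99 mm, and the arm is clear.

```bash
python3 -c "
from station import ticket;print(ticket.close_job())"
```

```text
the job is handed in; nothing more can be done
None
```

The job is handed in at about 29 s: the cup stands mouth down near the middle of the drip tray, and the liner is upright in the middle of the separator, though no verdict came back.

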